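# Shut off the air and bring the opened lockout padlock to the valve

### The arm

A 6-joint arm with a two-finger parallel gripper is mounted at the origin on the work surface. World frame = base frame: x ahead of the robot, y to its left, z up, the work surface at z = 0. Lengths are in m, angles in rad, forces in N, time in s.
With the tool pointing down it reaches from about 0.25 to 0.725 m from the base axis. Payload 4 kg.
Tool frame: the origin (TCP) lies where the fingers leave the gripper's body, on its centre line; the fingertips stand 73 mm ahead of it and the grasp point (between the pads) lies 54 mm ahead of it (bot.tips_ahead is the z of the fingertips in the tool frame, in m); z points along the fingers, y is the direction in which the jaws open and shut (so a half turn about z gives the same grasp; the last joint's range is limited). The gripper opens to 85 mm and grips with 20 to 120 N. Pads are 22 mm wide; open, the fingers measure 114 mm over their backs; the gripper's body (76 mm by 85 mm) begins 54 mm behind the grasp point. The pads swing forward as they close: fully open they stand 13 mm farther back than shut.
Start: joints at [-1.301, 0.241, 0.005, 1.335, 0, 1.571], TCP at [0.133, -0.482, 0.304] pointing down, gripper open.
Joint ranges: [-2.72, 2.72], [-1.05, 1.87], [-1.09, 1.28], [-1.99, 2.15], [-1.42, 1.44], [-3.14, 3.14]. Speed limits (rad/s): [2.79, 2.79, 3.14, 3.14, 3.14, 3.14].

### API

Orientations are given as a unit quaternion [x, y, z, w].
In Python, from workcell import readout, camera, get_calibration, order, bot gives the robot as it stands.
- The arm moves only by the tool send_rows, never from a script. Its argument "moves" is a list of rows, each a list of 3 entries, a list of its own where there are three numbers: the shift along the tool's x, y, z in mm, then the turn, a rotation vector about the tool's x, y, z in rad, then the finger opening in mm, from 0 to 85.4. In form: [[[dx, dy, dz], [ax, ay, az], grip], ...]. A call has 1 to 12 rows; each row is the pose to reach, as a shift and turn from the pose measured when the call began, along the tool's axes at that moment; what a row does not reach only later rows make up. A row lasts 1/12 s, in which the tool goes at most 41.7 mm and 7.16 degrees, less where a joint would pass 70% of its speed; a pose out of reach is approached as far as the arm can. A call with a gripper value outside its range is refused whole. The fingers move at their own pace and stop on an object; the grip force is fixed at half the most. Time passes only in rows, so rows that repeat a pose let the fingers close. It gives the time, the measured TCP pose, the force and the opening at its end, in the units of the state.
- readout.get_obs(): the state, without advancing time (a new reading comes with each control period).
- camera(name): name is "scene" or "top" or "wrist"; returns the picture (480x640x3 uint8, red, green, blue); there is no depth.
- get_calibration(name): a dict with "fx", "fy", "cx", "cy" (pixels), "R" (3x3) and "t" (3): a world point X has camera coordinates R X + t. Camera axes: x right, y down, z forward; pixel columns grow to the right and rows downward; lengths in m; the calibration is good to about 2 mm. A picture is of the moment at which its call begins: read the wrist's pose just before it. get_calibration takes no time and is no camera call; for the wrist camera it gives the pose at the moment of the call.
- order.job_done(): hands the job in, once; it reports no verdict.
The state is a dict: "clock": time; "joint_pos": joint angles; "joint_vel": joint speeds; "tau": joint torques, N m; "eef_pos": TCP position; "tool_rot": TCP orientation; "ft_force": force on the tool from outside, world axes, zero at the start; "ft_torque": the same for the moment, N m; "grip_width": finger opening in m.
Only numpy, scipy, OpenCV 4.12 (cv2) and the standard library are available. Lean on these libraries where they do the work, as an engineer would, in place of code of your own. Each camera call takes 0.05 s, during which the arm holds its last target. There are 200 camera calls.

### The job

Lock the air out for service: turn the black lever of the air unit's ball valve fully shut, square across the pipe. Then open the dial padlock lying in the tray: turn its knob right (clockwise) until the pointer is at 3 o'clock, without going past, then back left to 1 o'clock (12 o'clock is at the shackle), and pull the shackle out to its stop. Lift the open lock out of the tray and finish while still holding it steady, its shackle a hand's breadth above the hole in the valve's lock ear, touching nothing else and leaving the other things on the bench alone.

Things in the scene. Friction and masses are not known exactly. Their poses are not given: they have to be found in the camera images.
- air_unit: air service unit screwed to the bench (it does not move): 90 x 270 mm aluminium foot, a 21 mm steel pipe along its y axis with centre 70 mm up, a brass ball valve in the middle, and at +y a grey filter-regulator with clear bowl, its black knob reaching 126 mm up. Origin: on the bench under the valve stem; x and y along the foot, z up
- valve_lever (a joint): angle of the valve's lever about its vertical stem, which stands over the unit's origin: 0 = fully open, lever along the pipe, pointing to the unit's -y; it grows clockwise seen from above; 1.571 = fully shut at the stop, lever square across the pipe, pointing to the unit's -x. Friction holds it where it is left; about 3 N at the grip moves it
- lever_grip (a point): middle of the lever's black grip, 94 mm from the stem's axis, 112 mm above the bench; the grip is a bar 22 mm wide, 12 mm thick and 74 mm long, with nothing within 20 mm below it but the pipe
- lock_ear (a point): point on the axis of the valve's padlock hole, level with the lever, 112 mm above the bench, 34 mm from the stem to the unit's -x (fixed): a 32 x 26 mm steel ear with an upright 10 mm hole; the shut lever's own hole lies over it
- tray: grey moulded tray, fixed on the bench, 77 x 145 mm, whose middle pocket holds the padlock: pocket floor 20 mm up, walls 34 mm up, 1.5 mm of play around the lock; its x axis is the direction in which the shackle points and is pulled, its +x wall has two slots for the shackle's legs. Origin under its centre, z up
- lock_center (a point): centre of the padlock's brass body, which is 58 mm along the shackle, 56 mm across and 26 mm thick and lies flat, dial up, in the tray's pocket; x axis towards the shackle, z out of the dial. The whole lock weighs about 0.25 kg
- dial (a joint): dial angle, rad: 0 = pointer at 12 o'clock (towards the shackle), growing clockwise seen from above; a click every 0.5236 (one hour), no end stops. Starts 3 to 6 clicks short of 3 o'clock (1.571), already cleared. Opens once it has come clockwise to 1.571, then gone counter-clockwise to 0.524, each within 0.12. If 1.571 is overrun, go on clockwise a full turn to it
- dial_knob (a point): middle of the dial's knob, on the dial's axis over the lock's centre: fluted, round, black, 30 mm in diameter, 15 mm high, top 7.5 mm above this point; beneath it a disc 39 mm in diameter, its top 5 mm above the lock. x axis = white pointer line; around it 12 white hour marks on the lock, those at 12, 3, 6, 9 broader. Passing a click takes about 0.05 N m
- shackle (a joint): how far the shackle is pulled out of the lock, m: 0 = shut, 0.015 = open at its stop. About 4 N slides it when the combination is dialled, otherwise it is blocked within 2 mm; it stays where it is left
- shackle_grip (a point): midway between the two straight legs of the steel shackle, 26 mm out from the lock's body while shut (moves with the shackle). A U of 8 mm round bar, 40 mm wide over both legs, legs along the lock's x axis, standing out 54 mm; it lies level, 33 mm above the bench with free space below, past the tray's wall. Pinch across both legs here to pull it and to lift the whole lock
- supply_board: bystander: open power supply board, 90 x 130 mm, 48 mm tall; origin under its centre
- solder_spool: bystander: solder spool standing on its flange, 60 mm in diameter, 40 mm tall; origin under its centre
- screw_bin: bystander: blue bin of screws, 100 x 140 mm, 55 mm tall; origin under its centre
- power_driver: bystander: black power screwdriver lying along its y axis, 190 mm long, 34 mm thick; origin on the bench under its middle
Things that resemble listed ones, but are neither listed nor needed, are in the scene too. Leave any orange, red or turquoise look-alike of the part that bears lock_center alone.

How it is judged:
On the way, in this order (a step that is already met when the one before it is completed fails the run):
1. the valve's lever stands fully shut, square across the pipe (within 6 degrees) (value of joint valve_lever above 1.466 rad), for 0.2 s.
2. the combination is dialled and the shackle is pulled out to its stop (at least 12 of 15 mm) (value of joint shackle above 0.012 m), for 0.2 s.
At the end, for the whole second after the job is handed in: the lever is still shut within 6 degrees, the shackle is out at least 12 mm, and the fingers hold the lock still in the air, touching neither tray nor air unit, the middle of its shackle within 50 mm sideways of the lock ear's hole and 40 to 160 mm above it (value of joint valve_lever above 1.466 rad and value of joint shackle above 0.012 m and contact force between the fingers and padlock above 1 N and contact force between padlock and tray below 0.05 N and contact force between padlock and air_unit below 0.05 N and horizontal distance between shackle_grip and lock_ear below 0.05 m and z of shackle_grip in the frame of lock_ear between 0.04 and 0.16 m and linear speed of padlock below 0.03 m/s); the arm keeps its last pose, push and grip.
It fails at once if a bystander is pushed more than 25 mm (distance of any of supply_board, solder_spool, screw_bin, power_driver from where it was at the start of the episode above 0.025 m).
It also fails if it takes over 72 s, if anything falls off the work surface, if the arm or the gripper's body presses on something with over 40 N, if the wrist force passes 120 N, or if a joint passes its speed limit or range.

## Working session

There is one attempt and no reset: what is moved stays moved. The work goes in short steps, Python scripts to look and compute and a tool call to move; the robot and the scene stay as the last step left them, time stands still between calls to the robot, and variables do not carry over. Pictures are saved under pics/ and viewed, about 8 in all and at most 12, crops included, and the job is handed in when it is done.

Besides the shell and the picture viewer there is one more tool, called after "Call:" as name(argument=value, ...) on one line, values as JSON. send_rows: Moves the arm, as the interface text tells. Its arguments: {"type":"object","properties":{"moves":{"type":"array","items":{"type":"array"}}},"required":["moves"]}

```bash
mkdir -p pics; ls; python3 - <<'E'
from workcell import readout,camera,get_calibration,bot
import cv2,numpy as np
o=readout.get_obs();print({k:np.round(v,3).tolist() for k,v in o.items()},bot)
for n in("top","scene"):
    im=camera(n);cv2.imwrite(f"pics/{n}0.png",im[:,:,::-1]);c=get_calibration(n);print(n,c)
E
```

```text
pics
{'clock': 0.0, 'joint_pos': [-1.301, 0.241, 0.004, 1.335, 0.0, 1.571], 'joint_vel': [0.0, -0.0, 0.0, -0.0, -0.002, -0.001], 'tau': [-0.0, -37.232, 25.241, 0.017, 0.0, -0.0], 'eef_pos': [0.133, -0.481, 0.303], 'tool_rot': [0.991, 0.134, -0.0, -0.001], 'ft_force': [0.83, 0.608, 0.49], 'ft_torque': [0.01, -0.045, 0.023], 'grip_width': 0.085} <Robot object at 0x7f91abdfba10>
top {'fx': 461.54120728626157, 'fy': 461.54120728626157, 'cx': 316.107417706211, 'cy': 245.11589848529272, 'R': array([[-7.63982337e-04, -9.99842531e-01,  1.77293162e-02],
       [-9.96610754e-01, -6.97110010e-04, -8.22588550e-02],
       [ 8.22582611e-02, -1.77320715e-02, -9.96453286e-01]]), 't': array([0.04568909, 0.60441862, 1.05670221])}
scene {'fx': 526.1365358613435, 'fy': 526.1365358613435, 'cx': 314.9638309792793, 'cy': 243.6090117204183, 'R': array([[ 0.31334247,  0.94959217,  0.00955009],
       [ 0.79428608, -0.25655663, -0.55071619],
       [-0.52050565,  0.18014827, -0.83463793]]), 't': array([-0.24167153, -0.40784187,  1.74429753])}
```

View pics/top0.png

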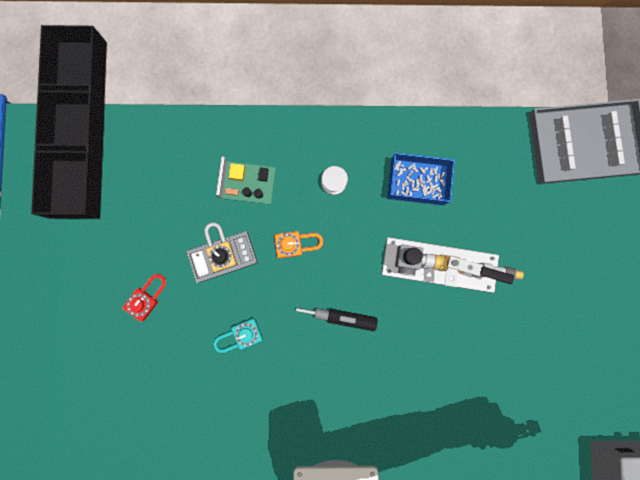

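View pics/scene0.png

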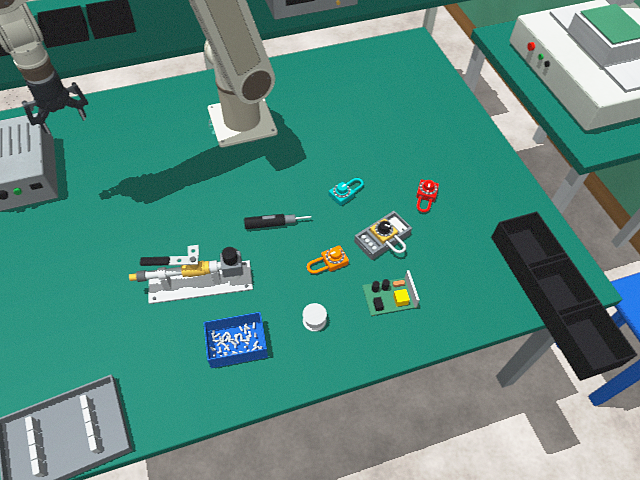

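```bash
cat > h.py <<'E'
from workcell import readout,camera,get_calibration,order,bot
import cv2,numpy as np
from scipy.spatial.transform import Rotation as Ro
def ray(c,u,v,z):
    d=c["R"].T@np.array([(u-c["cx"])/c["fx"],(v-c["cy"])/c["fy"],1]);o=-c["R"].T@c["t"]
    return o+d*(z-o[2])/d[2]
def px(c,X):
    p=c["R"]@np.array(X)+c["t"];return [c["fx"]*p[0]/p[2]+c["cx"],c["fy"]*p[1]/p[2]+c["cy"]]
def to_tool(P,yaw=None):
    "TCP goal P (world); yaw = world angle of tool y axis, tool down -> shift mm, rotvec in tool axes"
    o=readout.get_obs();R=Ro.from_quat(o["tool_rot"])
    s=R.inv().apply(np.array(P)-o["eef_pos"])*1000
    if yaw is None: return np.round(s,1),None
    best=None
    for y in(yaw,yaw+np.pi):
        Y=np.array([np.cos(y),np.sin(y),0]);Z=np.array([0,0,-1.]);T=Ro.from_matrix(np.c_[np.cross(Y,Z),Y,Z])
        r=(R.inv()*T).as_rotvec()
        if best is None or np.linalg.norm(r)<np.linalg.norm(best): best=r
    return np.round(s,1),np.round(best,3)
E
python3 - <<'E'
from h import *
im=cv2.imread("pics/top0.png")
a=cv2.resize(im[230:300,375:530],None,fx=5,fy=5,interpolation=2)
b=cv2.resize(im[218:286,180:260],None,fx=3.6,fy=3.6,interpolation=2)
out=np.zeros((600,775,3),np.uint8);out[:350]=a;out[355:355+b.shape[0],:b.shape[1]]=b
cv2.imwrite("pics/c1.png",out)
E
```

```text
(no output)
```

View pics/c1.png

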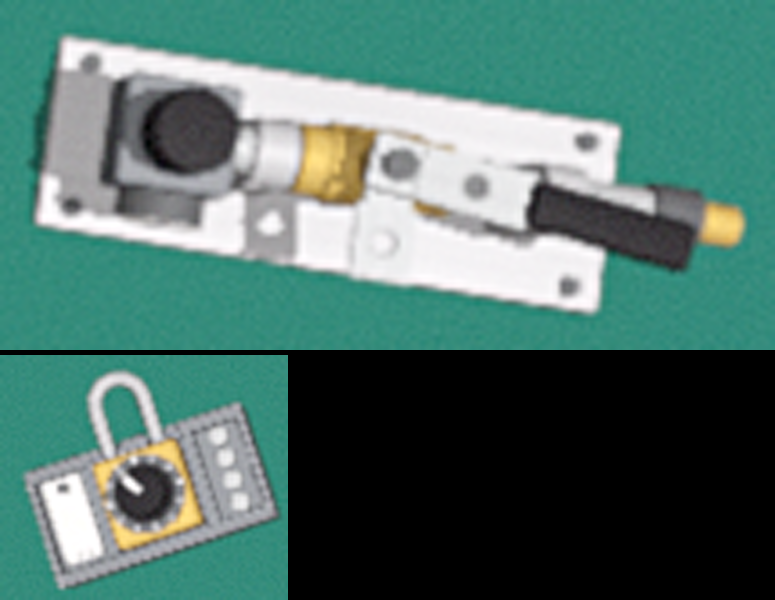

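```bash
python3 - <<'E'
from h import *
c=get_calibration("top")
def P(x,y,z,a=True): 
    u,v=(x/5+375,y/5+230) if a else (x/3.6+180,(y-355)/3.6+218)
    return ray(c,u,v,z)
F=[P(62,38,.01),P(620,125,.01),P(597,312,.01),P(38,225,.01)]
print("foot",np.round(F,4),"ctr",np.mean(F,0).round(4),"y-ang",np.degrees(np.arctan2(*(F[0]+F[3]-F[1]-F[2])[[1,0]])),"x-ang",np.degrees(np.arctan2(*(F[0]+F[1]-F[2]-F[3])[[1,0]])))
for n,q in dict(stem=P(400,163,.118),ear=P(383,242,.112),lhole=P(476,186,.114),grip=P(612,225,.118),knob=P(142,491,.066,0),ptip=P(122,473,.066,0),shtop=P(120,372,.033,0)).items(): print(n,q.round(4))
T=[P(25,478,.034,0),P(238,405,.034,0),P(278,515,.034,0),P(65,588,.034,0)]
print("tray",np.round(T,4),np.mean(T,0),"y",np.degrees(np.arctan2(*(T[0]+T[3]-T[1]-T[2])[[1,0]])),"x",np.degrees(np.arctan2(*(T[0]+T[1]-T[2]-T[3])[[1,0]])))
for y in(0,):print(to_tool((.35,-.3,.3),0))
E
```

```text
foot [[ 0.6237 -0.1246  0.01  ]
 [ 0.5823 -0.3912  0.01  ]
 [ 0.4935 -0.3772  0.01  ]
 [ 0.5347 -0.112   0.01  ]] ctr [ 0.5585 -0.2512  0.01  ] y-ang 81.15551890160252 x-ang -8.49882894168599
stem [ 0.5593 -0.2505  0.118 ]
ear [ 0.5256 -0.2442  0.112 ]
lhole [ 0.5496 -0.2844  0.114 ]
grip [ 0.5327 -0.3412  0.118 ]
knob [0.5769 0.263  0.066 ]
ptip [0.5881 0.2755 0.066 ]
shtop [0.6558 0.2847 0.033 ]
tray [[0.5871 0.3439 0.034 ]
 [0.6343 0.2083 0.034 ]
 [0.5634 0.1819 0.034 ]
 [0.5168 0.317  0.034 ]] [0.57540533 0.26278532 0.034     ] y 109.1094171996655 x 20.700641449783873
(array([ 257.4, -117.1,    3.3]), array([-2.000e-03, -1.000e-03, -1.301e+00]))
```

```bash
python3 - <<'E'
from h import *
print(bot.tips_ahead, to_tool((.5327,-.3412,.25),np.radians(-16.3)))
E
```

```text
0.0726 (array([422.5, -28.6,  53.2]), array([-2.000e-03, -1.000e-03, -1.016e+00]))
```

Call:
send_rows(moves=[[[35,-2,4],[0,0,-0.085],40],[[70,-5,9],[0,0,-0.17],40],[[106,-7,13],[0,0,-0.255],40],[[141,-10,18],[0,0,-0.34],40],[[176,-12,22],[0,0,-0.425],40],[[211,-14,27],[0,0,-0.51],40],[[246,-17,31],[0,0,-0.595],40],[[282,-19,35],[0,0,-0.68],40],[[317,-21,40],[0,0,-0.765],40],[[352,-24,44],[0,0,-0.85],40],[[387,-26,49],[0,0,-0.935],40],[[422.5,-28.6,53],[0,0,-1.016],40]])

```text
clock: 1.1
eef_pos: [0.5339, -0.3402, 0.2491]
tool_rot: [0.799, 0.601, -0.0, -0.002]
ft_force: [-0.3, -1.2, -0.4]
grip_width: 0.0397
```

```bash
python3 - <<'E'
from h import *
o=readout.get_obs();print(o["clock"],o["eef_pos"],o["joint_pos"],o["grip_width"],bot.tips_ahead)
c=get_calibration("wrist");im=camera("wrist");np.save("cw.npy",c,allow_pickle=True)
cv2.imwrite("pics/w1.png",im[:,:,::-1])
for p in [(.559,-.2508,.118),(.5254,-.2457,.112),(.5327,-.3412,.118)]:print(px(c,p))
E
```

```text
1.1 [ 0.53394194 -0.34020786  0.24907651] [-5.67694047e-01  5.35310934e-01  2.99624080e-01  1.33802305e+00
  1.08673053e-03  1.28381935e+00] 0.039703403976304855 0.0726
[np.float64(313.86926793343144), np.float64(85.26445307734897)]
[np.float64(247.46460509323003), np.float64(95.6550811490334)]
[np.float64(314.1411764486472), np.float64(265.33039794018197)]
```

View pics/w1.png

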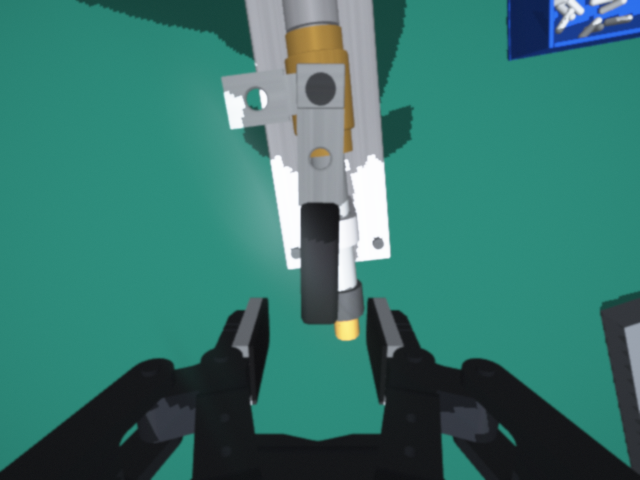

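```bash
python3 - <<'E'
from h import *
c=np.load("cw.npy",allow_pickle=True).item()
s=ray(c,320,88,.122);e=ray(c,257,98,.112);g=ray(c,320,263,.118);print(s,e,g,np.linalg.norm((s-e)[:2]),np.linalg.norm((s-g)[:2]))
S=np.array([.5585,-.2515]) if 0 else s[:2]
print(to_tool((.534,-.341,.171)))
# arc rows: tool centre at radius 94, from -106.3 cw
o=readout.get_obs();R=Ro.from_quat(o["tool_rot"]);p=np.array([*(S+.094*np.array([np.cos(np.radians(-106.3)),np.sin(np.radians(-106.3))])),.171])
R0=R
for i in range(0,17):
    a=min(5.5*i,90)
    t=np.radians(-106.3-a);q=np.array([*(S+.094*np.array([np.cos(t),np.sin(t)])),.171])
    print(i,a,np.round(R0.inv().apply(q-p)*1000,0),round(np.radians(a),3))
E
```

```text
[ 0.56143922 -0.25307804  0.122     ] [ 0.52967626 -0.24809965  0.112     ] [ 0.53625132 -0.34076597  0.118     ] 0.03215073992706935 0.09123378548490291
(array([-5.7, -4.4, 76.2]), None)
0 0.0 [0. 0. 0.] 0.0
1 5.5 [ 1. -9. -0.] 0.096
2 11.0 [  2. -18.   0.] 0.192
3 16.5 [  4. -27.   0.] 0.288
4 22.0 [  7. -35.   0.] 0.384
5 27.5 [ 11. -43.   0.] 0.48
6 33.0 [ 16. -51.   0.] 0.576
7 38.5 [ 21. -58.   0.] 0.672
8 44.0 [ 27. -65.   0.] 0.768
9 49.5 [ 34. -71.   0.] 0.864
10 55.0 [ 41. -77.   0.] 0.96
11 60.5 [ 49. -81.   0.] 1.056
12 66.0 [ 57. -85.   0.] 1.152
13 71.5 [ 65. -88.   0.] 1.248
14 77.0 [ 74. -91.   0.] 1.344
15 82.5 [ 83. -92.   0.] 1.44
16 88.0 [ 92. -93.   0.] 1.536
```

Call:
send_rows(moves=[[[-3,-2,28],[0,0,0],40],[[-6,-4,54],[0,0,0],40],[[-6,-4,76],[0,0,0],40],[[-6,-4,76],[0,0,0],34],[[-5,-13,76],[0,0,0.096],34],[[-4,-22,76],[0,0,0.192],34],[[-2,-31,76],[0,0,0.288],34],[[1,-39,76],[0,0,0.384],34],[[5,-47,76],[0,0,0.48],34],[[10,-55,76],[0,0,0.576],34],[[15,-62,76],[0,0,0.672],34],[[21,-69,76],[0,0,0.768],34]])

```text
clock: 2.15
eef_pos: [0.4797, -0.2991, 0.1729]
tool_rot: [0.966, 0.259, 0.003, -0.0]
ft_force: [2.8, -1.9, -2.6]
grip_width: 0.0343
```

```bash
python3 - <<'E'
from h import *
o=readout.get_obs();R=Ro.from_quat(o["tool_rot"]);y=R.as_matrix()[:,1];print(o["clock"],o["eef_pos"],o["ft_force"],"yaw y",np.degrees(np.arctan2(y[1],y[0])))
S=np.array([.560,-.252])
for a in range(-156,-204,-5):
    t=np.radians(a);q=np.array([*(S+.094*np.array([np.cos(t),np.sin(t)])),.171]);print(a,to_tool(q,np.radians(a+90)))
E
```

```text
2.15 [ 0.47969991 -0.29908676  0.17288524] [ 2.84885497 -1.89138575 -2.57178233] yaw y -59.93374186775365
-156 (array([ -0.4, -10.5,   1.9]), array([ 0.   , -0.006,  0.106]))
-161 (array([  0.8, -18.6,   1.9]), array([ 0.   , -0.006,  0.193]))
-166 (array([  2.7, -26.5,   1.9]), array([-0.   , -0.006,  0.28 ]))
-171 (array([  5.4, -34.3,   1.9]), array([-0.   , -0.006,  0.368]))
-176 (array([  8.6, -41.8,   1.9]), array([-0.001, -0.006,  0.455]))
-181 (array([ 12.6, -49. ,   1.9]), array([-0.001, -0.006,  0.542]))
-186 (array([ 17.1, -55.9,   1.9]), array([-0.001, -0.006,  0.629]))
-191 (array([ 22.2, -62.3,   2. ]), array([-0.001, -0.006,  0.717]))
-196 (array([ 27.9, -68.2,   2. ]), array([-0.002, -0.006,  0.804]))
-201 (array([ 34. , -73.6,   2. ]), array([-0.002, -0.006,  0.891]))
```

Call:
send_rows(moves=[[[0,-10,2],[0,-0.006,0.106],34],[[1,-19,2],[0,-0.006,0.193],34],[[3,-26,2],[0,-0.006,0.28],34],[[5,-34,2],[0,-0.006,0.368],34],[[9,-42,2],[0,-0.006,0.455],34],[[13,-49,2],[0,-0.006,0.542],34],[[17,-56,2],[0,-0.006,0.629],34],[[20,-59,2],[0,-0.006,0.673],34],[[22,-62,2],[0,-0.006,0.717],34],[[22,-62,2],[0,-0.006,0.717],34]])

```text
clock: 2.98
eef_pos: [0.4684, -0.2349, 0.1728]
tool_rot: [0.995, -0.096, 0.001, 0.0]
ft_force: [-0.4, -1.6, 0.5]
grip_width: 0.034
```

```bash
python3 - <<'E'
from h import *
o=readout.get_obs();R=Ro.from_quat(o["tool_rot"]);y=R.as_matrix()[:,1];print(o["clock"],o["eef_pos"],o["ft_force"],"yaw y",np.degrees(np.arctan2(y[1],y[0])),o["joint_pos"])
S=np.array([.560,-.252])
for a in (-193,-195):
    t=np.radians(a);q=np.array([*(S+.094*np.array([np.cos(t),np.sin(t)])),.171]);print(a,to_tool(q,np.radians(a+90)))
cv2.imwrite("pics/w2.png",camera("wrist")[:,:,::-1])
E
```

```text
2.9833 [ 0.46844843 -0.23487951  0.17275257] [-0.43979477 -1.56772099  0.48976127] yaw y -101.05696348249727 [-4.64878537e-01  3.80354718e-01 -1.57652214e-01  1.03071327e+00
  2.55236403e-04  2.86969448e+00]
-193 (array([-0.8, -3.9,  1.7]), array([ 0.   , -0.002,  0.034]))
-195 (array([-0.6, -7.2,  1.7]), array([ 0.   , -0.002,  0.069]))
```

View pics/w2.png

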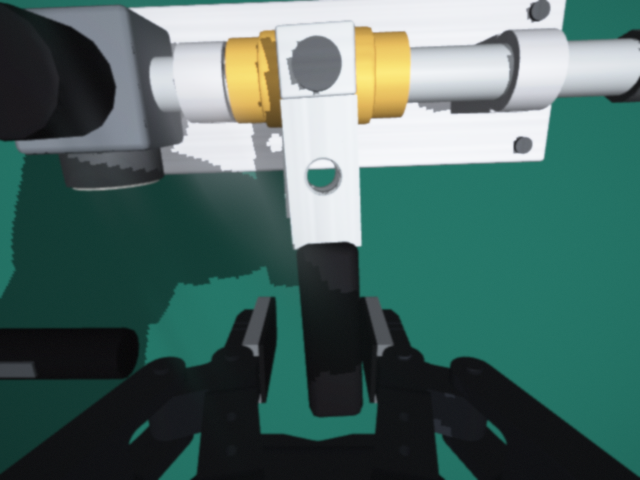

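Call:
send_rows(moves=[[[0,-2,0],[0,0,0.02],34],[[-1,-4,0],[0,0,0.034],34],[[-1,-5,0],[0,0,0.05],34],[[-1,-6,0],[0,0,0.06],34],[[-1,-6,0],[0,0,0.06],34],[[-1,-6,0],[0,0,0.06],34]])

```text
clock: 3.53
eef_pos: [0.4691, -0.232, 0.1732]
tool_rot: [0.992, -0.126, 0.002, 0.004]
ft_force: [1.5, -10.1, -2.6]
grip_width: 0.0339
```

Call:
send_rows(moves=[[[0,4,0],[0,0,0],45],[[0,4,0],[0,0,0],45],[[0,4,-38],[0,0,0],45],[[0,2,-76],[0,0,0],45],[[-2,-28,-85],[0,0,-0.12],55],[[-4,-60,-85],[0,0,-0.24],55],[[-7,-94,-85],[0,0,-0.36],55],[[-10,-130,-85],[0,0,-0.48],55],[[-13,-168,-85],[0,0,-0.6],55],[[-16,-206,-85],[0,0,-0.72],55],[[-19,-244,-85],[0,0,-0.84],55],[[-22,-283,-85],[0,0,-0.96],55]])

```text
clock: 4.53
eef_pos: [0.5179, 0.0503, 0.2561]
tool_rot: [0.937, 0.349, -0.0, 0.003]
ft_force: [0.9, -0.2, -1.1]
grip_width: 0.055
```

```bash
python3 - <<'E'
from h import *
o=readout.get_obs();print(o["clock"],o["eef_pos"],o["joint_pos"])
print(to_tool((.56,.25,.26),np.radians(50)))
im=camera("top");cv2.imwrite("pics/top1.png",im[:,:,::-1]);
E
```

```text
4.5333 [0.51789697 0.05030722 0.25613369] [ 0.09986047  0.30511602 -0.03435301  1.23007677 -0.00682088  2.52923404]
(array([ 162.4, -123.6,   -5.1]), array([ 0.007, -0.002,  1.41 ]))
```

Call:
send_rows(moves=[[[14,-10,0],[0,0,-0.12],60],[[28,-21,0],[0,0,-0.24],60],[[42,-32,0],[0,0,-0.36],60],[[56,-43,0],[0,0,-0.48],60],[[70,-53,0],[0,0,-0.6],60],[[84,-64,0],[0,0,-0.72],60],[[98,-75,0],[0,0,-0.84],60],[[112,-85,0],[0,0,-0.96],60],[[126,-96,0],[0,0,-1.08],60],[[140,-107,0],[0,0,-1.2],60],[[152,-116,0],[0,0,-1.32],60],[[162,-124,0],[0,0,-1.44],60]])

```text
clock: 5.58
eef_pos: [0.5578, 0.2583, 0.2555]
tool_rot: [0.467, 0.884, 0.0, 0.001]
ft_force: [-0.2, -1.1, 0.5]
grip_width: 0.0601
```

Call:
send_rows(moves=[[[0,0,0],[0,0,-0.12],60],[[0,0,0],[0,0,-0.24],60],[[0,0,0],[0,0,-0.36],60],[[0,0,0],[0,0,-0.48],60],[[0,0,0],[0,0,-0.6],60],[[0,0,0],[0,0,-0.72],60],[[0,0,0],[0,0,-0.84],60],[[0,0,0],[0,0,-0.96],60],[[0,0,0],[0,0,-1.08],60],[[0,0,0],[0,0,-1.2],60],[[0,0,0],[0,0,-1.32],60],[[0,0,0],[0,0,-1.32],60]])

```text
clock: 6.58
eef_pos: [0.5572, 0.2583, 0.2553]
tool_rot: [-0.174, 0.985, -0.0, -0.0]
ft_force: [-0.1, -0.0, 0.1]
grip_width: 0.0601
```

```bash
python3 - <<'E'
from h import *
o=readout.get_obs();print(o["clock"],o["eef_pos"],o["joint_pos"],o["joint_vel"].round(2) if hasattr(o["joint_vel"],'round') else o["joint_vel"])
c=get_calibration("wrist");im=camera("wrist");np.save("cw.npy",c,allow_pickle=True)
print(px(c,(.577,.263,.066)))
w=im[:,:,::-1].copy();cv2.imwrite("pics/w3.png",w)
t=cv2.imread("pics/top1.png")[240:310,375:530]
E
```

```text
6.5833 [0.55724889 0.25828879 0.25525112] [4.34013159e-01 4.91599967e-01 2.44355865e-01 1.32389295e+00
 4.33368462e-05 8.42301700e-02] [-0.   -0.    0.   -0.   -0.    0.16]
[np.float64(315.6962403114799), np.float64(259.157832881181)]
```

View pics/w3.png

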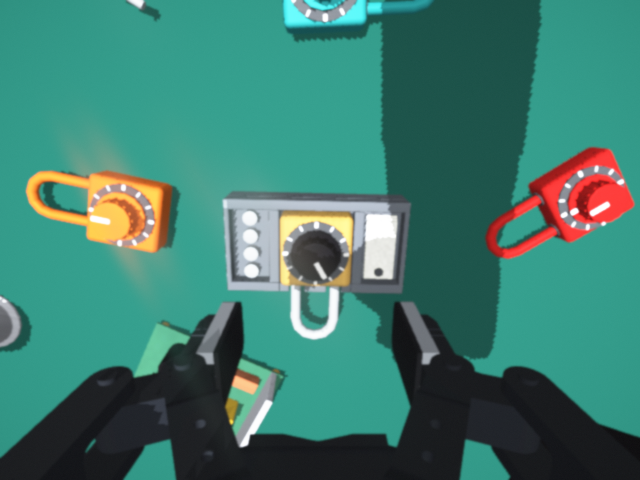

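Candidates: the brass-bodied lock in the grey tray (316,252), against orange (130,212), red (580,200) and turquoise (325,10). Only the brass one in the tray fits. An enlarged crop should confirm that and the pointer.

```bash
python3 - <<'E'
import cv2
im=cv2.imread("pics/w3.png")[180:345,215:415]
cv2.imwrite("pics/c2.png",cv2.resize(im,None,fx=3.6,fy=3.6,interpolation=2))
E
```

```text
(no output)
```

View pics/c2.png

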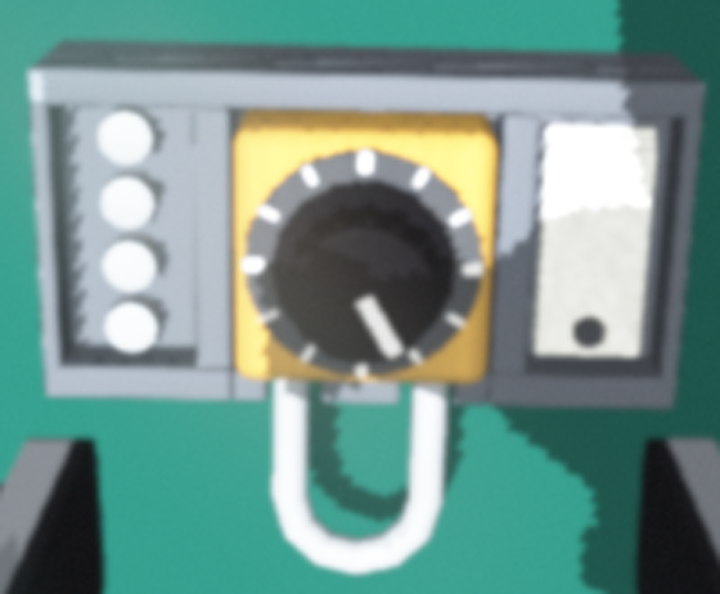

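```bash
python3 - <<'E'
from h import *
c=np.load("cw.npy",allow_pickle=True).item()
f=lambda x,y,z:ray(c,215+x/3.6,180+y/3.6,z)
k=f(363,266.5,.048);print("knob",k, "top-based",f(361,286,.066))
a=f(362,370,.048)-f(366,162,.048);b=f(254,264,.048)-f(472,269,.048);sh=f(358,556,.033)
pt=f(392,352,.066)-f(366,300,.066)
ang=lambda v:np.degrees(np.arctan2(v[1],v[0]))
print("x",ang(a),"y(9-3)",ang(b),"ptr",ang(pt),"shackle",sh,ang(sh-k),"edge x",ang(f(670,405,.034)-f(47,397,.034)),"walls",ang(f(668,400,.034)-f(700,82,.034)),ang(f(47,395,.034)-f(32,70,.034)))
o=readout.get_obs();print(o["joint_pos"],o["tool_rot"],to_tool((k[0],k[1],.16)))
E
```

```text
knob [0.57940679 0.26390004 0.048     ] top-based [0.57731003 0.26279176 0.066     ]
x 18.880990299460233 y(9-3) -71.41644790779335 ptr 44.97934009910782 shackle [0.6545281  0.28975814 0.033     ] 18.994378697450895 edge x 109.17377812841842 walls 18.49985071439963 18.329863447328467
[ 4.34012395e-01  4.91599670e-01  2.44440240e-01  1.32378108e+00
 -1.23508529e-04  8.84632493e-02] [-1.71916275e-01  9.85111560e-01 -7.82791331e-05 -5.36980076e-05] (array([-22.7,  -2.2,  95.3]), None)
```

Call:
send_rows(moves=[[[-11,-1,20],[0,0,0],55],[[-21,-2,45],[0,0,0],55],[[-21,-2,70],[0,0,0],55],[[-21,-2,95],[0,0,0],55],[[-21,-2,110],[0,0,0],55],[[-21,-2,120],[0,0,0],55],[[-21,-2,126],[0,0,0],55],[[-21,-2,128],[0,0,0],55],[[-21,-2,128],[0,0,0],55],[[-21,-2,128],[0,0,0],55]])

```text
clock: 7.47
eef_pos: [0.5784, 0.2638, 0.1286]
tool_rot: [-0.172, 0.985, 0.0, 0.001]
ft_force: [1.1, 0.1, -0.0]
grip_width: 0.0551
```

```bash
python3 - <<'E'
from h import *
o=readout.get_obs();print(o["clock"],o["eef_pos"],o["ft_force"],to_tool((.578,.2635,.1265),np.radians(108.9)))
c=get_calibration("wrist");im=camera("wrist");np.save("cw.npy",c,allow_pickle=True)
print(px(c,(.578,.2635,.066)))
cv2.imwrite("pics/w4.png",im[:,:,::-1])
E
```

```text
7.4667 [0.57841487 0.26383495 0.1285517 ] [ 1.08007468  0.11074213 -0.02603171] (array([ 0.5, -0.2,  2.1]), array([0.   , 0.002, 0.015]))
[np.float64(319.7129362999251), np.float64(323.30418235055674)]
```

View pics/w4.png

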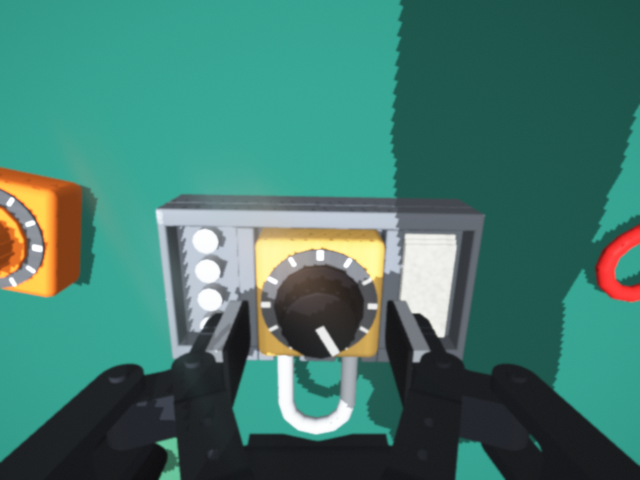

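Call:
send_rows(moves=[[[0.5,0,1.5],[0,0,0.015],45],[[0.5,0,1.5],[0,0,0.015],32],[[0.5,0,1.5],[0,0,0.015],24],[[0.5,0,1.5],[0,0,0.015],22],[[0.5,0,1.5],[0,0,0.015],22],[[0.5,0,1.5],[0,0,0.015],22]])

```text
clock: 8.02
eef_pos: [0.5785, 0.2641, 0.1286]
tool_rot: [-0.164, 0.986, 0.001, 0.002]
ft_force: [-1.3, 0.0, 5.9]
grip_width: 0.0273
```

```bash
python3 - <<'E'
from h import *
o=readout.get_obs();y=Ro.from_quat(o["tool_rot"]).as_matrix()[:,1];print(o["clock"],o["eef_pos"],o["ft_force"],o["ft_torque"],o["grip_width"],np.degrees(np.arctan2(y[1],y[0])))
E
```

```text
8.0167 [0.57851393 0.26408596 0.12856611] [-1.34571466  0.04341742  5.89187839] [ 0.01873743  0.21301822 -0.03343128] 0.027288377153871116 108.91955487494552
```

Call:
send_rows(moves=[[[0,0,-1],[0,0,0.1],22],[[0,0,-1],[0,0,0.2],22],[[0,0,-1],[0,0,0.3],22],[[0,0,-1],[0,0,0.4],22],[[0,0,-1],[0,0,0.5],22],[[0,0,-1],[0,0,0.6],22],[[0,0,-1],[0,0,0.7],22],[[0,0,-1],[0,0,0.8],22],[[0,0,-1],[0,0,0.9],22],[[0,0,-1],[0,0,1.0],22],[[0,0,-1],[0,0,1.047],22],[[0,0,-1],[0,0,1.047],22]])

```text
clock: 9.02
eef_pos: [0.5779, 0.2638, 0.1288]
tool_rot: [0.351, 0.936, 0.001, 0.001]
ft_force: [-0.2, 0.8, -1.2]
grip_width: 0.0268
```

```bash
python3 - <<'E'
from h import *
o=readout.get_obs();y=Ro.from_quat(o["tool_rot"]).as_matrix()[:,1];print(o["clock"],o["eef_pos"],o["ft_force"],o["ft_torque"],o["grip_width"],np.degrees(np.arctan2(y[1],y[0])))
print(to_tool((.5782,.2639,.1285),np.radians(-11.1)))
c=get_calibration("wrist");im=camera("wrist");np.save("cw.npy",c,allow_pickle=True)
print(px(c,(.578,.2635,.066)))
cv2.imwrite("pics/w5.png",im[:,:,::-1])
E
```

```text
9.0167 [0.5778741  0.26376015 0.12881007] [-0.23964448  0.79996402 -1.21005329] [-0.14305791  0.18411334 -0.00128297] 0.026798531162075367 48.886113359608274
(array([-0.2,  0.3,  0.3]), array([ 0.003, -0.   ,  1.047]))
[np.float64(316.1189072478739), np.float64(323.91217979600884)]
```

View pics/w5.png

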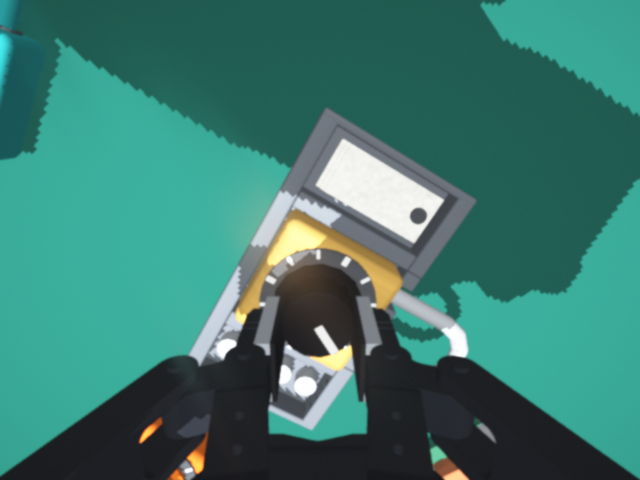

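Call:
send_rows(moves=[[[0,0,0],[0,0,0.1],22],[[0,0,0],[0,0,0.2],22],[[0,0,0],[0,0,0.3],22],[[0,0,0],[0,0,0.4],22],[[0,0,0],[0,0,0.5],22],[[0,0,0],[0,0,0.6],22],[[0,0,0],[0,0,0.7],22],[[0,0,0],[0,0,0.8],22],[[0,0,0],[0,0,0.9],22],[[0,0,0],[0,0,0.98],22],[[0,0,0],[0,0,1.03],22],[[0,0,0],[0,0,1.047],22]])

```text
clock: 10.07
eef_pos: [0.5779, 0.2639, 0.1288]
tool_rot: [0.772, 0.636, 0.001, 0.0]
ft_force: [1.5, 0.2, -0.8]
grip_width: 0.0272
```

Call:
send_rows(moves=[[[0,0,0],[0,0,0],22],[[0,0,0],[0,0,0],22]])

```text
clock: 10.23
eef_pos: [0.5779, 0.264, 0.1287]
tool_rot: [0.771, 0.637, 0.001, 0.0]
ft_force: [-1.1, 0.0, -0.5]
grip_width: 0.0271
```

```bash
python3 - <<'E'
from h import *
o=readout.get_obs();y=Ro.from_quat(o["tool_rot"]).as_matrix()[:,1];print(o["clock"],o["eef_pos"],o["ft_force"],o["ft_torque"],o["grip_width"],np.degrees(np.arctan2(y[1],y[0])))
c=get_calibration("wrist");im=camera("wrist");np.save("cw.npy",c,allow_pickle=True)
cv2.imwrite("pics/w6.png",im[:,:,::-1])
cv2.imwrite("pics/c6.png",cv2.resize(im[180:420,170:490,::-1],None,fx=2.5,fy=2.5,interpolation=2))
E
```

```text
10.2333 [0.57789829 0.26400836 0.12872326] [-1.08881682  0.04415039 -0.51356982] [ 0.16747821  0.18973665 -0.0309389 ] 0.027056293884571828 -10.917689990029722
```

View pics/c6.png

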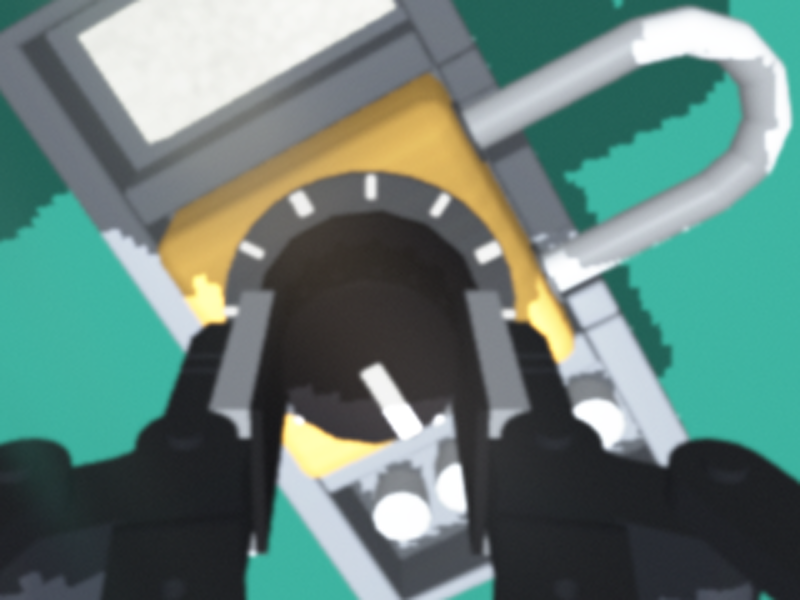

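Call:
send_rows(moves=[[[0,0,0],[0,0,-0.1],22],[[0,0,0],[0,0,-0.2],22],[[0,0,0],[0,0,-0.3],22],[[0,0,0],[0,0,-0.4],22],[[0,0,0],[0,0,-0.5],22],[[0,0,0],[0,0,-0.6],22],[[0,0,0],[0,0,-0.7],22],[[0,0,0],[0,0,-0.8],22],[[0,0,0],[0,0,-0.9],22],[[0,0,0],[0,0,-0.98],22],[[0,0,0],[0,0,-1.03],22],[[0,0,0],[0,0,-1.047],22]])

```text
clock: 11.28
eef_pos: [0.5782, 0.2637, 0.1287]
tool_rot: [0.349, 0.937, 0.001, 0.001]
ft_force: [0.3, -0.1, -1.4]
grip_width: 0.027
```

Call:
send_rows(moves=[[[0,0,0],[0,0,0],22],[[0,0,0],[0,0,0],30],[[0,0,0],[0,0,0],45],[[0,0,0],[0,0,0],60],[[0,0,0],[0,0,0],60],[[0,0,-25],[0,0,0],65],[[0,0,-60],[0,0,0],70],[[0,0,-60],[0,0,0],70]])

```text
clock: 11.95
eef_pos: [0.581, 0.2651, 0.1959]
tool_rot: [0.349, 0.937, 0.005, 0.005]
ft_force: [1.5, 0.9, 1.4]
grip_width: 0.07
```

```bash
python3 - <<'E'
from h import *
o=readout.get_obs();y=Ro.from_quat(o["tool_rot"]).as_matrix()[:,1];print(o["clock"],o["eef_pos"],o["ft_force"],o["grip_width"],np.degrees(np.arctan2(y[1],y[0])))
c=get_calibration("wrist");im=camera("wrist");np.save("cw.npy",c,allow_pickle=True)
cv2.imwrite("pics/w7.png",im[:,:,::-1])
u,v=px(c,(.578,.2635,.05));print(u,v)
u=int(np.clip(u,160,480));v=int(np.clip(v,120,360));print(u-160,v-120)
cv2.imwrite("pics/c7.png",cv2.resize(im[v-120:v+120,u-160:u+160,::-1],None,fx=2.5,fy=2.5,interpolation=2))
E
```

```text
11.95 [0.58099769 0.2650599  0.1958718 ] [1.54685129 0.94103864 1.41882261] 0.07001262970461368 49.17601544951215
308.5030739404713 248.8543932739273
148 128
```

View pics/c7.png

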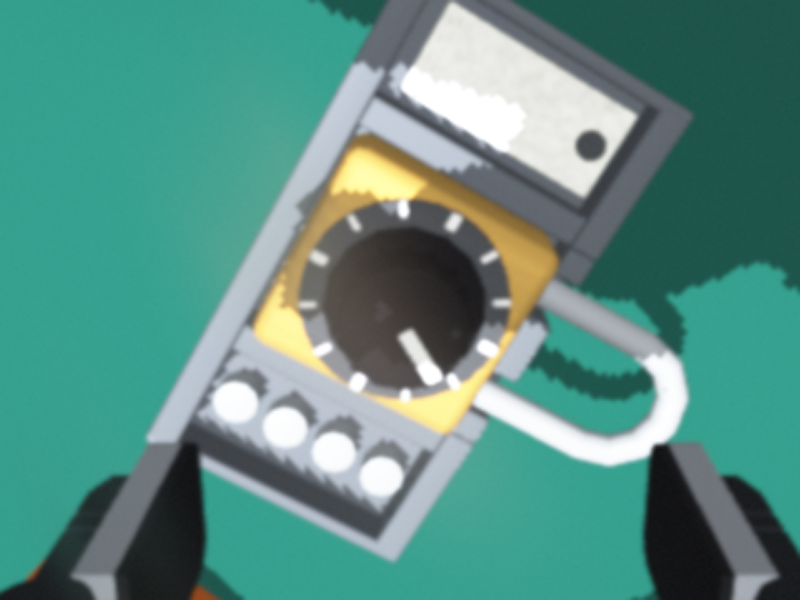

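```bash
python3 - <<'E'
from h import *
c=np.load("cw.npy",allow_pickle=True).item()
f=lambda x,y,z:ray(c,148+x/2.5,128+y/2.5,z)
ang=lambda v:np.degrees(np.arctan2(v[1],v[0]))
k=f(405,303,.048)
m=[f(488,348,.048),f(318,257,.048),f(454,380,.048),f(354,222,.048),f(502,303,.048),f(308,304,.048)]
print("knob",k,np.mean(m,0),"x",ang(m[0]-m[1]))
U=f(548,288,.033);V=f(491,396,.033);U2=f(650,345,.033);V2=f(592,450,.033);tip=f(675,433,.033)
print(U,V,ang(U-V),ang(U2-U),ang(V2-V),"mid",(U+V)/2,(U2+V2)/2,"tip",tip)
K=np.array([.5783,.2637]);a=np.radians(18.7);g=K+.056*np.array([np.cos(a),np.sin(a)]);print("grip pt",g)
print(to_tool((*g,.15),a+np.pi/2),to_tool((*g,.087),a+np.pi/2),readout.get_obs()["joint_pos"][5])
E
```

```text
knob [0.57927593 0.26355129 0.048     ] [0.57933463 0.26349371 0.048     ] x 19.229427220233433
[0.60423429 0.29021209 0.033     ] [0.61793602 0.25991389 0.033     ] 114.33386082533639 19.025197760314892 18.830152246333284 mid [0.61108515 0.27506299 0.033     ] [0.64123152 0.28540018 0.033     ] tip [0.65911219 0.29029726 0.033     ]
grip pt [0.63134378 0.28165433]
(array([-27.3,  45.5,  44.3]), array([ 0.008,  0.011, -1.039])) (array([-26.9,  44.7, 107.3]), array([ 0.008,  0.011, -1.039])) 1.140628410383559
```

Call:
send_rows(moves=[[[-3,5,0],[0,0,-0.11],75],[[-6,10,5],[0,0,-0.22],75],[[-9,15,10],[0,0,-0.33],75],[[-12,20,15],[0,0,-0.44],75],[[-15,25,20],[0,0,-0.55],75],[[-18,30,25],[0,0,-0.66],75],[[-21,35,30],[0,0,-0.77],75],[[-24,40,35],[0,0,-0.88],75],[[-27,45,40],[0,0,-0.99],75],[[-27,45,44],[0.008,0.011,-1.039],75],[[-27,45,44],[0.008,0.011,-1.039],75]])

```text
clock: 12.92
eef_pos: [0.6303, 0.2812, 0.1481]
tool_rot: [-0.163, 0.987, -0.001, -0.002]
ft_force: [-0.9, -0.1, 0.2]
grip_width: 0.0753
```

```bash
python3 - <<'E'
from h import *
o=readout.get_obs();print(o["clock"],o["eef_pos"],o["joint_pos"][5],to_tool((.6315,.2818,.09),np.radians(108.8)))
c=get_calibration("wrist");im=camera("wrist");np.save("cw.npy",c,allow_pickle=True)
cv2.imwrite("pics/w8.png",im[:,:,::-1])
# shackle: bright, low saturation pixels -> world at z=.033
K=np.array([.579,.2636]);a=np.radians(18.9)
for d in(40,55,70): print(d,[np.round(px(c,(*(K+d/1e3*np.array([np.cos(a),np.sin(a)])+s*np.array([-np.sin(a),np.cos(a)])),.033))).tolist() for s in(-.016,0,.016)])
E
```

```text
12.9167 [0.63028281 0.28119446 0.14807529] 0.0927137751683662 (array([-1.6,  0.2, 58.1]), array([-0.001, -0.004, -0.001]))
40 [[288.0, 248.0], [319.0, 248.0], [351.0, 248.0]]
55 [[289.0, 275.0], [320.0, 275.0], [350.0, 275.0]]
70 [[290.0, 301.0], [320.0, 301.0], [350.0, 301.0]]
```

Descend and pinch the legs.

Call:
send_rows(moves=[[[-2,0,20],[0,0,0],75],[[-2,0,40],[0,0,0],75],[[-2,0,54],[0,0,0],75],[[-2,0,58],[0,0,0],75],[[-2,0,58],[0,0,0],75],[[-2,0,58],[0,0,0],60],[[-2,0,58],[0,0,0],48],[[-2,0,58],[0,0,0],36],[[-2,0,58],[0,0,0],34],[[-2,0,58],[0,0,0],34],[[-2,0,58],[0,0,0],34]])

```text
clock: 13.88
eef_pos: [0.6331, 0.2823, 0.0924]
tool_rot: [-0.162, 0.987, 0.0, 0.0]
ft_force: [0.8, 0.9, 5.2]
grip_width: 0.0378
```

```bash
python3 - <<'E'
from h import *
o=readout.get_obs();print(o["clock"],o["eef_pos"],o["ft_force"],o["ft_torque"],o["grip_width"])
a=np.radians(18.9);e=o["eef_pos"]
for d in(8,15,17): print(d,to_tool(np.array(e)+d/1e3*np.array([np.cos(a),np.sin(a),0])))
E
```

```text
13.8833 [0.63308218 0.28234761 0.09241498] [0.75422262 0.89666287 5.18687513] [ 0.14534491 -0.05073831 -0.08235025] 0.03776306993387097
8 (array([-8.,  0.,  0.]), None)
15 (array([-15. ,   0.1,   0. ]), None)
17 (array([-17. ,   0.1,   0. ]), None)
```

Call:
send_rows(moves=[[[-3,0,0],[0,0,0],34],[[-6,0,0],[0,0,0],34],[[-9,0,0],[0,0,0],34],[[-12,0,0],[0,0,0],34],[[-14,0,0],[0,0,0],34],[[-16,0,0],[0,0,0],34],[[-17,0,0],[0,0,0],34],[[-18,0,0],[0,0,0],34],[[-18,0,0],[0,0,0],34],[[-18,0,0],[0,0,0],34],[[-18,0,0],[0,0,0],34]])

```text
clock: 14.8
eef_pos: [0.6491, 0.2877, 0.0918]
tool_rot: [-0.162, 0.987, -0.0, -0.001]
ft_force: [-6.4, -2.1, 4.2]
grip_width: 0.0377
```

```bash
python3 - <<'E'
from h import *
o=readout.get_obs();print(o["clock"],o["eef_pos"],o["ft_force"],o["ft_torque"],o["grip_width"],np.linalg.norm(np.array(o["eef_pos"])-[.63308,.28235,.0924]))
c=get_calibration("wrist");im=camera("wrist");np.save("cw.npy",c,allow_pickle=True)
cv2.imwrite("pics/w9.png",im[:,:,::-1])
cv2.imwrite("pics/scene1.png",camera("scene")[:,:,::-1]);cv2.imwrite("pics/top2.png",camera("top")[:,:,::-1])
a=cv2.imread("pics/w9.png");b=cv2.imread("pics/w8.png")
t0=cv2.imread("pics/top2.png")
out=np.zeros((600,800,3),np.uint8)
out[:300,:400]=cv2.resize(a,(400,300));out[:300,400:]=cv2.resize(cv2.imread("pics/scene1.png")[180:300,330:490],(400,300),interpolation=2)
out[300:,:400]=cv2.resize(cv2.imread("pics/top1.png")[230:320,410:530],(400,300),interpolation=2)
out[300:,400:]=cv2.resize(t0[230:320,410:530],(400,300),interpolation=2)
cv2.imwrite("pics/m1.png",out)
E
```

```text
14.8 [0.64913044 0.2877091  0.09177707] [-6.42545868 -2.12123252  4.2297858 ] [-0.39678417  1.37439072  0.20404238] 0.03767110202263972 0.016932946724490774
```

Call:
send_rows(moves=[[[-1.5,0,0],[0,0,0],34],[[-2.5,0,0],[0,0,0],34],[[-2.5,0,0],[0,0,0],34],[[-2.5,0,0],[0,0,0],34]])

```text
clock: 15.28
eef_pos: [0.6495, 0.2879, 0.091]
tool_rot: [-0.162, 0.987, -0.001, -0.004]
ft_force: [-8.7, -2.7, 6.0]
grip_width: 0.0375
```

View pics/m1.png

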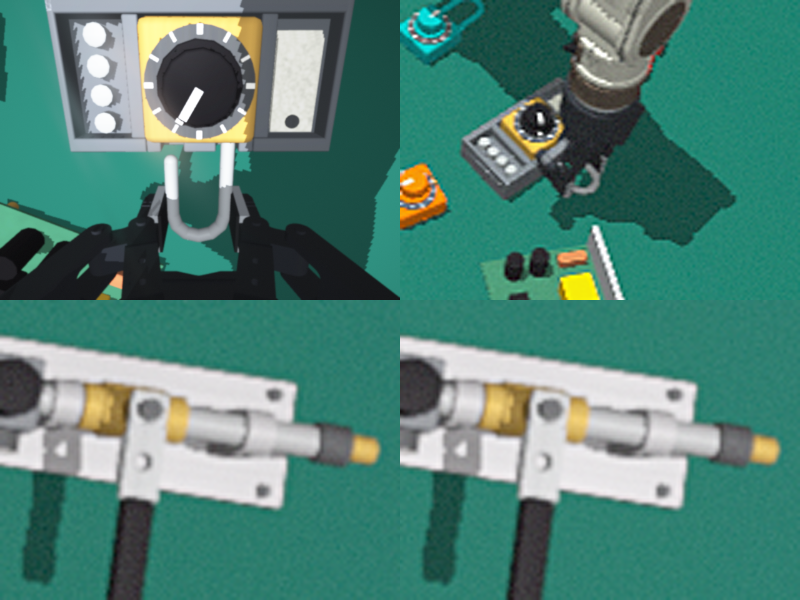

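Call:
send_rows(moves=[[[0.5,0,0],[0,0,0],30],[[0.5,0,-4],[0,0,0],30],[[0.5,0,-10],[0,0,0],30],[[0.5,0,-18],[0,0,0],30],[[0.5,0,-28],[0,0,0],30],[[0.5,0,-40],[0,0,0],30],[[0.5,0,-55],[0,0,0],30],[[0.5,0,-75],[0,0,0],30],[[0.5,0,-100],[0,0,0],30],[[0.5,0,-130],[0,0,0],30],[[0.5,0,-160],[0,0,0],30],[[0.5,0,-185],[0,0,0],30]])

```text
clock: 16.28
eef_pos: [0.6508, 0.2883, 0.2802]
tool_rot: [-0.162, 0.987, -0.0, -0.002]
ft_force: [0.7, 0.5, -1.2]
grip_width: 0.0374
```

```bash
python3 - <<'E'
from h import *
o=readout.get_obs();print(o["clock"],o["eef_pos"],o["ft_force"],o["ft_torque"],o["grip_width"],o["joint_pos"])
im=camera("wrist");cv2.imwrite("pics/w10.png",im[:,:,::-1])
a=cv2.imread("pics/w9.png").astype(int)
hsv=lambda m:cv2.inRange(cv2.cvtColor(m.astype(np.uint8),cv2.COLOR_BGR2HSV),(18,110,90),(32,255,255))
for n in("w9","w10"):
    m=hsv(cv2.imread(f"pics/{n}.png"));k,l,s,ce=cv2.connectedComponentsWithStats(m);i=1+np.argmax(s[1:,4]);print(n,s[i],ce[i])
E
```

```text
16.2833 [0.65082277 0.28833021 0.2801911 ] [ 0.66825591  0.48038601 -1.21456374] [ 0.06226402 -0.16571434  0.01631353] 0.037435033419589786 [4.16884076e-01 7.09883753e-01 6.83448862e-01 1.54781803e+00
 4.73600471e-04 9.14050407e-02]
w9 [ 220   25  200  204 6422] [356.35175958 103.94378698]
w10 [ 224   28  194  198 6014] [370.70086465 110.63967409]
```

Call:
send_rows(moves=[[[4,-6,0],[0,0,0.01],30],[[12,-19,0],[0,0,0.035],30],[[24,-39,0],[0,0,0.07],30],[[36,-58,0],[0,0,0.107],30],[[48,-78,0],[0,0,0.142],30],[[60,-97,0],[0,0,0.178],30],[[72,-117,0],[0,0,0.214],30],[[84,-136,0],[0,0,0.25],30],[[96,-156,0],[0,0,0.285],30],[[108,-175,0],[0,0,0.32],30],[[120,-195,0],[0,0,0.356],30],[[130,-211,0],[0,0,0.386],30]])

```text
clock: 17.33
eef_pos: [0.5954, 0.0453, 0.2853]
tool_rot: [0.032, 0.999, 0.001, 0.002]
ft_force: [-0.5, 0.7, -1.4]
grip_width: 0.0375
```

```bash
python3 - <<'E'
from h import *
o=readout.get_obs();print(o["clock"],o["eef_pos"],o["grip_width"],o["joint_pos"],to_tool((.527,-.2465,.266),np.radians(108.6-49)))
E
```

```text
17.3333 [0.59541561 0.04533258 0.28533203] 0.037455076983963644 [0.07532115 0.44027465 0.24180661 1.36749637 0.00172827 0.13913056] (array([  49.8, -295.6,   18.4]), array([0.003, 0.004, 0.467]))
```

Call:
send_rows(moves=[[[5,-28,0],[0,0,0.044],30],[[10,-58,0],[0,0,0.09],30],[[15,-88,0],[0,0,0.138],30],[[20,-118,0],[0,0,0.186],30],[[25,-148,0],[0,0,0.234],30],[[30,-178,2],[0,0,0.28],30],[[35,-208,5],[0,0,0.328],30],[[40,-236,9],[0,0,0.372],30],[[44,-260,13],[0,0,0.41],30],[[47,-278,16],[0,0,0.44],30],[[49,-289,18],[0,0,0.457],30],[[50,-295,18],[0,0,0.467],30]])

```text
clock: 18.33
eef_pos: [0.5255, -0.2473, 0.2656]
tool_rot: [0.264, 0.965, 0.002, 0.001]
ft_force: [0.3, -0.2, -2.6]
grip_width: 0.0374
```

Call:
send_rows(moves=[[[0,0,0],[0,0,0],30],[[0,0,0],[0,0,0],30],[[0,0,0],[0,0,0],30],[[0,0,0],[0,0,0],30]])

```text
clock: 18.67
eef_pos: [0.526, -0.2462, 0.2659]
tool_rot: [0.263, 0.965, 0.002, 0.002]
ft_force: [0.2, 0.9, -2.5]
grip_width: 0.0375
```

```bash
python3 - <<'E'
from h import *
o=readout.get_obs();print(o["clock"],o["eef_pos"],o["ft_force"],o["grip_width"],np.abs(o["joint_vel"]).max(),to_tool((.527,-.2465,.266)))
cv2.imwrite("pics/w11.png",camera("wrist")[:,:,::-1]);cv2.imwrite("pics/scene2.png",camera("scene")[:,:,::-1])
cv2.imwrite("pics/top3.png",camera("top")[:,:,::-1])
for n in("w9","w10","w11"):
    m=cv2.inRange(cv2.cvtColor(cv2.imread(f"pics/{n}.png"),cv2.COLOR_BGR2HSV),(18,110,90),(32,255,255));k,l,s,ce=cv2.connectedComponentsWithStats(m);i=1+np.argmax(s[1:,4]);print(n,s[i],ce[i].round())
A,B=[cv2.imread(f"pics/{n}.png").astype(int) for n in("top0","top3")]
for n,(x0,y0,x1,y1) in dict(board=(212,152,280,207),spool=(316,160,352,198),bin=(385,150,458,208),driver=(292,302,380,334)).items(): print(n,np.abs(A-B)[y0:y1,x0:x1].mean().round(1))
a=cv2.imread("pics/w11.png");out=np.zeros((600,800,3),np.uint8)
out[:300,:400]=cv2.resize(a,(400,300));out[:300,400:]=cv2.resize(cv2.imread("pics/scene2.png")[170:320,80:280],(400,300),interpolation=2)
out[300:,:400]=cv2.resize(cv2.imread("pics/top3.png"),(400,300));out[300:,400:]=cv2.resize(cv2.imread("pics/top3.png")[220:325,390:530],(400,300),interpolation=2)
cv2.imwrite("pics/m2.png",out)
E
```

```text
18.6667 [ 0.52597151 -0.24621469  0.265876  ] [ 0.19800045  0.94303938 -2.52943851] 0.037542594798318465 0.0024146203743819266 (array([-1. ,  0.3, -0.1]), None)
w9 [ 220   25  200  204 6422] [356. 104.]
w10 [ 224   28  194  198 6014] [371. 111.]
w11 [ 224   28  193  198 8851] [332.  99.]
board 16.9
spool 18.4
bin 16.2
driver 34.1
```

```bash
python3 -c "
from h import *
print(order.job_done());o=readout.get_obs();print(o['clock'],o['eef_pos'],o['ft_force'],o['grip_width'])"
```

```text
the job is handed in; nothing more can be done
None
the job is handed in; nothing more can be done
```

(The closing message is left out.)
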